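# Set out the washstand tray

### The job

Set out the wooden tray in one straight row along its lengthwise middle line: the cream jar in the very middle of the tray, the tumbler in the middle of the gap between the jar and the tray's rim on the toothbrush holder's side, and the lotion bottle in the middle of the gap on the other side of the jar; put the flat tin centred on top of the jar's lid. Set everything down upright without dropping or tipping it, and leave the soap dispenser, toothbrush holder, soap dish and hairbrush where they are.

Things in the scene. Friction and masses are not known exactly. Their poses are not given: they have to be found in the camera images.
- tray: Shallow rectangular wooden tray, fixed to the counter, 150 mm deep (its x) by 320 mm long (its y), 14 mm high, rim and floor 6 mm thick: things in it stand 6 mm above the counter. The inside is 138 x 308 mm. Origin: centre of its underside; x points across it, away from the robot, y along its length, z up. Turned up to 13 degrees either way.
- jar: Low cream jar of amber glass with a flat black screw lid, 64 mm across, 50 mm high to the flat top of the lid, about 0.2 kg. Origin: centre of its underside, z up; round, so its yaw means nothing.
- tumbler: Open white ceramic tumbler without handle, nearly straight, 62 mm across at the foot and 64 mm at the rim, 90 mm high, wall 4 mm, about 0.2 kg. Origin: centre of its underside, z up; round, so its yaw means nothing.
- lotion: Slim white plastic lotion bottle, 48 mm across and straight up to 98 mm, then a shoulder and a grey cap 28 mm across; 125 mm high in all, about 0.2 kg. Origin: centre of its underside, z up; round, so its yaw means nothing.
- tin: Flat round metal tin, shut, 52 mm across, 22 mm high, about 0.05 kg. Origin: centre of its underside, z up; round, so its yaw means nothing.
- brushes: Toothbrush holder: a steel beaker 72 mm across and 95 mm high with two toothbrushes leaning out, 160 mm high in all; stands on the counter about 260 mm from the tray's centre, beyond one end of the tray or the other. Not to be moved. Origin: centre of its underside, z up.
- dispenser: Soap dispenser: a blue ceramic pump bottle 72 mm across, 167 mm high with a steel pump; stands on the counter about 260 mm from the tray's centre, beyond the other end of the tray. Not to be moved. Origin: centre of its underside, z up.
- soapdish: White soap dish with a bar of soap, 120 x 85 x 30 mm, at the left side of the counter. Not to be moved. Origin: centre of its underside.
- hairbrush: Wooden hairbrush lying bristles down, 210 x 55 x 35 mm, at the right side of the counter. Not to be moved. Origin: on its underside, 100 mm from the handle's end; its head points along x.
Mind the look-alikes: they are no part of the job. What is shaped like the lotion but pink or red is not meant.

How it is judged:
At the end, for the whole second after the job is handed in: Jar within 18 mm of the tray centre; tumbler (holder side) and lotion (other side) on the tray floor 93 +-25 mm along from the centre, within 18 mm of its middle line; tin flat on the jar lid, axes within 12 mm; all four upright within 0.1 rad, released, at rest (((y of brushes in the frame of tray above 0 m and y of tumbler in the frame of tray between 0.068 and 0.118 m and y of lotion in the frame of tray between -0.118 and -0.068 m) or (y of brushes in the frame of tray below 0 m and y of tumbler in the frame of tray between -0.118 and -0.068 m and y of lotion in the frame of tray between 0.068 and 0.118 m)) and x of jar in the frame of tray between -0.018 and 0.018 m and z of jar in the frame of tray between 0.003 and 0.01 m and x of tumbler in the frame of tray between -0.018 and 0.018 m and z of tumbler in the frame of tray between 0.003 and 0.01 m and x of lotion in the frame of tray between -0.018 and 0.018 m and z of lotion in the frame of tray between 0.003 and 0.01 m and horizontal distance between jar and tray below 0.018 m and horizontal distance between tin and jar below 0.012 m and z of tin in the frame of jar between 0.047 and 0.053 m and angle between each of jar, tumbler, lotion, tin's own z axis and vertical below 0.1 rad and linear speed of each of jar, tumbler, lotion, tin below 0.02 m/s and angular speed of each of jar, tumbler, lotion, tin below 0.2 rad/s); the robot touches nothing.
It fails at once if the jar, tumbler, lotion bottle or tin tips over (beyond 0.6 rad) (angle between any of jar, tumbler, lotion, tin's own z axis and vertical above 0.6 rad).
It fails at once if one of them is dropped (falls free faster than 0.8 m/s, about 33 mm) ((linear speed of jar above 0.8 m/s and contact force between the fingers and jar below 0.05 N) or (linear speed of tumbler above 0.8 m/s and contact force between the fingers and tumbler below 0.05 N) or (linear speed of lotion above 0.8 m/s and contact force between the fingers and lotion below 0.05 N) or (linear speed of tin above 0.8 m/s and contact force between the fingers and tin below 0.05 N)).
It fails at once if the dispenser, toothbrush holder, soap dish or hairbrush is pushed from its place (over 20 mm) (distance of any of dispenser, brushes, soapdish, hairbrush from where it was at the start of the episode above 0.02 m).
It also fails if it takes over 109 s, if anything falls off the work surface, if the arm or the gripper's body presses on something with over 40 N, if the wrist force passes 120 N, or if a joint passes its speed limit or range.

### The arm

A 6-joint arm with a two-finger parallel gripper is mounted at the origin on the work surface. World frame = base frame: x ahead of the robot, y to its left, z up, the work surface at z = 0. Lengths are in m, angles in rad, forces in N, time in s.
With the tool pointing down it reaches from about 0.3 to 0.85 m from the base axis. Payload 4.2 kg.
Tool frame: the origin (TCP) lies on the centre line of the jaws, within the pads' length; the fingertips stand 17 mm ahead of it and the grasp point (between the pads) lies 2 mm behind it; z points along the fingers, y is the line along which they close (so a half turn about z gives the same grasp; the last joint's range is limited). The gripper opens to 91 mm and grips with 3 to 60 N. Pads are 32 mm wide; open, the fingers measure 118 mm over their backs; the gripper's body (76 mm by 178 mm) begins 60 mm behind the grasp point.
Start: joints at [1.135, 0.32, 1.565, -0, 1.257, -0.02], TCP at [0.232, 0.526, 0.231] pointing down, gripper open.
Joint ranges: [-3.11, 3.11], [-0.84, 2.01], [0.21, 2.61], [-1.34, 4.49], [0.05, 2.63], [-2.56, 2.56]. Speed limits (rad/s): [2.57, 2.57, 3.14, 3.14, 3.14, 3.14].

### API

Orientations are given as a 3x3 rotation matrix whose columns are the frame's x, y, z axes.
In Python, from rig import env, claw, kin, observe, read_camera, camera_params, sign_off gives the robot as it stands. The module is installed in compiled form; this text tells all that it offers. Calls block until the motion is done:
- env.move_pose(position, orientation): joint-space move of the TCP to a pose.
- env.move_l(position, rot=None, max_speed=0.15): straight line of the TCP; rot=None keeps the orientation; max_speed is the mean speed in m/s.
- env.goto_joints(angles): joint-space move.
- claw.grip(opening, grasp_force=None): finger opening in m; grasp_force is the grip in N (None keeps the last); returns when the fingers have stopped.
- env.sleep(seconds).
- kin.ik(position, orientation): joint angles nearest the present ones, or None.
- observe(): the state.
- read_camera(name): name is "side" or "top"; returns the picture (400x640x3 uint8, blue, green, red); there is no depth.
- camera_params(name): a dict with "mtx" (3x3 intrinsics, pixels), "R" (3x3) and "t" (3): a world point X has camera coordinates R X + t. Camera axes: x right, y down, z forward; pixel columns grow to the right and rows downward; lengths in m; the calibration is good to about 2 mm. A picture is of the moment at which its call begins. camera_params takes no time and is no camera call.
A pose or a line that the arm cannot do raises env.Unreachable and nothing moves.
- sign_off(): hands the job in; it is judged then, once.
The state is a dict: "time_s": time; "joint_positions": joint angles; "qd": joint speeds; "tau": joint torques, N m; "tcp_pos": TCP position; "orientation": TCP orientation; "contact_force": force on the tool from outside, world axes, zero at the start; "moment": the same for the moment, N m; "finger_gap": finger opening in m; "grip_force": force on a finger pad.
Only numpy, scipy, OpenCV 4.12 (cv2) and the standard library are available. Lean on these libraries where they do the work, as an engineer would, in place of code of your own. Each camera call takes 0.05 s, during which the arm holds its last target. There are 200 camera calls.

## Working session

There is one attempt and no reset: what is moved stays moved. The work goes in short steps, each a Python script; the robot and the scene stay as the last script left them, time stands still between calls to the robot, and variables do not carry over. Pictures are saved under pics/ and viewed, at most 14 in all, crops included, and the job is handed in when it is done.

```bash
mkdir -p pics; python3 - <<'E'
from rig import *
import cv2
for n in("top","side"):
    cv2.imwrite(f"pics/{n}0.png",read_camera(n)); p=camera_params(n); print(n,p)
print(observe()["time_s"])
E
```

```text
top {'mtx': array([[369.13165648,   0.        , 321.41396184],
       [  0.        , 369.13165648, 197.71540715],
       [  0.        ,   0.        ,   1.        ]]), 'R': array([[-0.0105085 , -0.99991189, -0.00811043],
       [-0.98185454,  0.01185388, -0.18926475],
       [ 0.18934421,  0.00597437, -0.9818926 ]]), 't': array([0.00165906, 0.56638892, 1.02272163])}
side {'mtx': array([[520.4409147 ,   0.        , 318.45702615],
       [  0.        , 520.4409147 , 196.24841394],
       [  0.        ,   0.        ,   1.        ]]), 'R': array([[-0.9947549 ,  0.10121068,  0.0148015 ],
       [ 0.05515305,  0.65259178, -0.75569975],
       [-0.08614423, -0.75091968, -0.65475095]]), 't': array([0.58073418, 0.00388095, 1.85497008])}
0.1
```

View pics/top0.png

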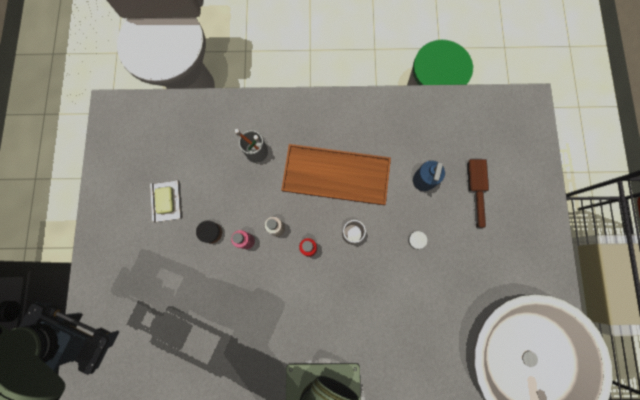

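View pics/side0.png

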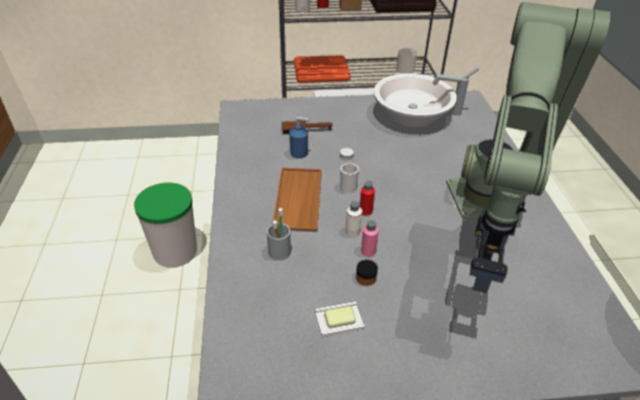

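The top view shows the black jar lid at (208,232), the white lotion at (273,226), pink and red look-alikes at (242,240) and (308,247), the tumbler at (354,232), the tin at (418,240) and the tray at about (337,175). The brushes are on the left (+y) side. I'll enlarge both views.

```bash
python3 - <<'E'
import cv2
a=cv2.imread("pics/top0.png")[125:265,190:450]; cv2.imwrite("pics/top1.png",cv2.resize(a,None,fx=3,fy=3,interpolation=cv2.INTER_CUBIC))
a=cv2.imread("pics/side0.png")[140:290,240:400]; cv2.imwrite("pics/side1.png",cv2.resize(a,None,fx=4,fy=4,interpolation=cv2.INTER_CUBIC))
E
```

```text
(no output)
```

View pics/top1.png

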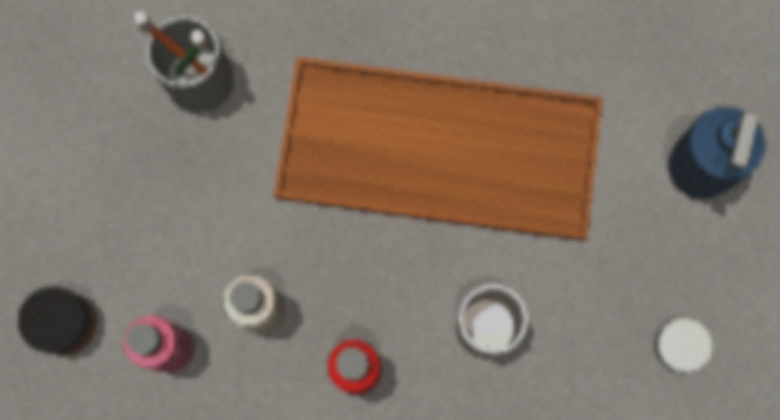

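View pics/side1.png

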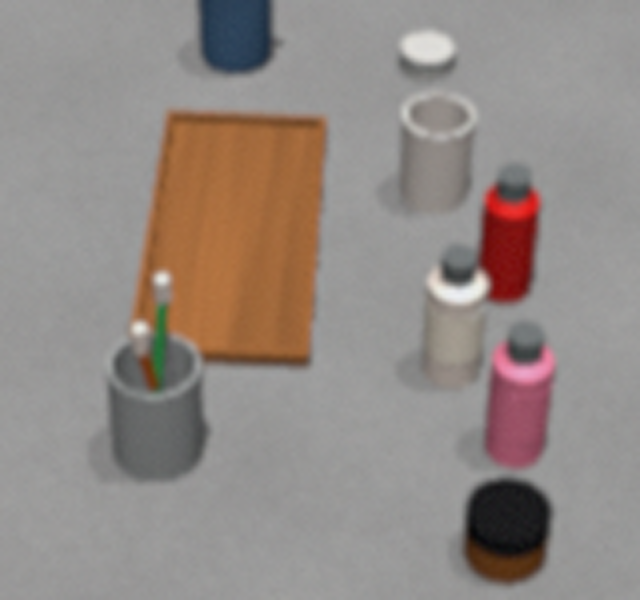

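```bash
cat > h.py <<'E'
import numpy as np
from rig import *
def back(cam,uv,z):
    p=camera_params(cam); d=p["R"].T@np.linalg.inv(p["mtx"])@np.array([*uv,1.]); c=-p["R"].T@p["t"]
    return (c+d*(z-c[2])/d[2])[:2]
def T(u,v,z): return back("top",((u+.5)/3-.5+190,(v+.5)/3-.5+125),z)
def S(u,v,z): return back("side",((u+.5)/4-.5+240,(v+.5)/4-.5+140),z)
E
python3 - <<'E'
from h import *
np.set_printoptions(precision=4,suppress=True)
c=np.array([T(*p,.014) for p in((298,58),(602,97),(586,239),(275,198))]); m=c.mean(0)
print("tray",c.tolist(),m); d=(c[0]+c[3]-c[1]-c[2])/2; e=(c[0]+c[1]-c[2]-c[3])/2
print(np.linalg.norm(d),np.linalg.norm(e),np.degrees(np.arctan2(-d[0],d[1])),np.degrees(np.arctan2(e[1],e[0])))
cs=np.array([S(*p,.014) for p in((168,113),(327,120),(309,360))]);print("side tray",cs, (cs[0]+cs[2])/2)
for n,t,s,z in(("jar",(54.5,319),(509,512),.05),("lotion",(246,297),(460,255),.125),("tumbler",(493,319),(438,116),.09),("tin",(685,345),(428,47),.022),("pink",(143,337),(526,334),.125),("red",(353,362),(515,176),.125),("brushes",(184,53),(156,367),.095),("disp",(727,143),(727,143),.11)):
    print(n,T(*t,z),S(*s,z))
E
```

```text
tray [[0.7458536817666652, 0.0947662788235465], [0.6995986540008237, -0.21869610384463198], [0.5514840986854782, -0.1958571928188769], [0.5974088653171908, 0.11719159333584617]] [ 0.6486 -0.0506]
0.3166280780170221 0.1499969258810864 -8.36998583282625 -8.678150075514981
side tray [[ 0.7008 -0.2114]
 [ 0.5539 -0.1886]
 [ 0.6021  0.1264]] [ 0.6514 -0.0425]
jar [0.4733 0.3241] [0.4753 0.3335]
lotion [0.4833 0.1293] [0.4851 0.1321]
tumbler [ 0.4645 -0.0942] [ 0.468  -0.0895]
tin [ 0.4437 -0.2867] [ 0.4455 -0.2845]
pink [0.4485 0.2206] [0.4492 0.2247]
red [0.4243 0.0336] [0.4251 0.0394]
brushes [0.7241 0.197 ] [0.7274 0.2056]
disp [ 0.6241 -0.3147] [ 0.2332 -0.0069]
```

```bash
cat >> h.py <<'E'
import cv2
th=np.radians(-8.5); TR=np.array([.650,-.0465]); TX=np.array([np.cos(th),np.sin(th)]); TY=np.array([-TX[1],TX[0]])
ZT=.23
def rot(a):   # tool down, closing along unit vector a (sign nearest present wrist)
    y=np.array([*a,0]); 
    if y@np.array(observe()["orientation"])[:,1]<0: y=-y
    z=np.array([0,0,-1.]); return np.c_[np.cross(y,z),y,z]
def pick(p,z,a,f,op=.091):
    claw.grip(op); R=rot(a)
    env.move_pose([*p,ZT],R)
    env.move_l([*p,z+.05],max_speed=.2); env.move_l([*p,z],max_speed=.1)
    claw.grip(.0,f); s=observe(); print("gap",s["finger_gap"],s["grip_force"],s["tcp_pos"])
    env.move_l([*p,z+.03],max_speed=.08); env.move_l([*p,ZT],max_speed=.2)
    s=observe(); print("lift gap",s["finger_gap"],"F",s["contact_force"],s["time_s"])
def place(p,z,a,op=.091):
    env.move_l([*p,ZT],rot(a),max_speed=.2)
    env.move_l([*p,z+.03],max_speed=.15); env.move_l([*p,z],max_speed=.04); print("down F",observe()["contact_force"])
    claw.grip(op); env.sleep(.2)
    env.move_l([*p,z+.05],max_speed=.1); env.move_l([*p,ZT],max_speed=.25); print("t",observe()["time_s"])
def snap(n):
    for c in("top","side"): cv2.imwrite(f"pics/{c}_{n}.png",read_camera(c))
E
python3 - <<'E'
from h import *
np.set_printoptions(precision=4,suppress=True)
print(np.array(observe()["orientation"]))
X=np.array([1,0.])
for n,p,a in(("jar",(.474,.329),X),("tin",(.4445,-.2855),X),("tum",(.466,-.092),X),("lot",(.484,.131),X),("tray",TR,TX),("t+",TR+.093*TY,TX),("t-",TR-.093*TY,TX)):
    print(n,[kin.ik([*p,z],rot(a)) for z in(.021,ZT)])
pick((.474,.329),.028,X,20)
place(TR,.028+.0065,TX)
E
```

```text
[[-0.9148  0.4039 -0.0007]
 [ 0.4039  0.9148 -0.0014]
 [ 0.0001 -0.0016 -1.    ]]
jar [array([ 0.5868,  0.5289,  1.8234, -0.    ,  0.7894,  0.5868]), array([ 0.5868,  0.3234,  1.5614, -0.    ,  1.2568,  0.5868])]
tin [array([-0.5927,  0.472 ,  1.9403, -0.    ,  0.7293, -0.5927]), array([-0.5927,  0.2468,  1.671 , -0.    ,  1.2238, -0.5927])]
tum [array([-0.2191,  0.4112,  2.063 , -0.    ,  0.6674, -0.2191]), array([-0.2191,  0.1626,  1.7817, -0.    ,  1.1973, -0.2191])]
lot [array([ 0.2414,  0.4412,  2.0028, -0.    ,  0.6976,  0.2414]), array([ 0.2414,  0.2045,  1.728 , -0.    ,  1.2092,  0.2414])]
tray [array([-0.0891,  0.6197,  1.6331, -0.    ,  0.8889,  0.0593]), array([-0.0891,  0.4425,  1.3755, -0.    ,  1.3237,  0.0593])]
t+ [array([ 0.0511,  0.6369,  1.5965, -0.    ,  0.9082,  0.1995]), array([ 0.0511,  0.4648,  1.3387, -0.    ,  1.3381,  0.1995])]
t- [array([-0.232 ,  0.619 ,  1.6344, -0.    ,  0.8881, -0.0836]), array([-0.232 ,  0.4416,  1.3768, -0.    ,  1.3231, -0.0836])]
gap 0.06368075605461135 20.000261678360403 [0.4742 0.3291 0.0284]
lift gap 0.06385651826286626 F [ 0.9225 -0.2705 -3.0703] 5.1333
down F [-0.3561  0.0424 -1.9161]
t 11.6917
```

```bash
python3 - <<'E'
from h import *
np.set_printoptions(precision=4,suppress=True)
pick((.4445,-.2855),.021,np.array([1,0.]),12)
snap("b")
t=cv2.imread("pics/top_b.png")[130:250,260:400]; s=cv2.imread("pics/side_b.png")[150:250,260:360]
cv2.imwrite("pics/b.png",np.hstack([cv2.resize(t,(490,420),interpolation=2),cv2.resize(s[:, :74],(310,420),interpolation=2)]))
E
```

```text
gap 0.05205089791096176 12.000095844268799 [ 0.4446 -0.2855  0.0211]
lift gap 0.05171722874345639 F [ 0.0564 -0.2745 -0.9157] 16.95
```

View pics/b.png

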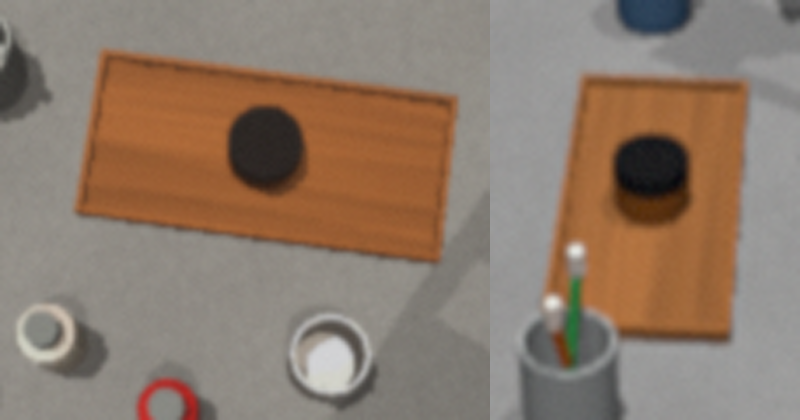

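The jar stands upright on the tray, with the lid centre at (265,146) in the top crop and (651,165) in the side crop. I'll convert that to world and tray coordinates.

```bash
python3 - <<'E'
from h import *
a=back("top",(265.5/3.5-.5+260,146.5/3.5-.5+130),.056); b=back("side",(161.5/4.189-.5+260,165.5/4.2-.5+150),.056)
for c in(((103,51),(457,97),(440,261),(78,212)),): 
    k=np.array([back("top",((u+.5)/3.5-.5+260,(v+.5)/3.5-.5+130),.014) for u,v in c]); print("tray top",k.mean(0))
k=np.array([back("side",((u-490+.5)/4.189-.5+260,(v+.5)/4.2-.5+150),.014) for u,v in((584,76),(730,338))]);print("tray side",k.mean(0))
for q in(a,b): print(q,(q-TR)@TX,(q-TR)@TY)
E
```

```text
tray top [ 0.64855903 -0.05132289]
tray side [ 0.65064935 -0.04184595]
[ 0.64473453 -0.04672928] -0.0051737452547001555 -0.0010050490212125558
[ 0.65156595 -0.03483307] -0.00017573638981352948 0.011770238232710865
```

```bash
python3 - <<'E'
from h import *
np.set_printoptions(precision=4,suppress=True)
X=np.array([1,0.])
place(TR+.0055*TY,.021+.0565,TX,op=.075)
pick((.466,-.092),.058,X,20)
place(TR+.093*TY,.058+.0065,TX)
pick((.484,.131),.078,X,20)
snap("c")
t=cv2.imread("pics/top_c.png")[130:250,260:400]; s=cv2.imread("pics/side_c.png")[150:250,260:360]
cv2.imwrite("pics/c.png",np.hstack([cv2.resize(t,(490,420),interpolation=2),cv2.resize(s[:, :74],(310,420),interpolation=2)]))
E
```

```text
down F [ 0.1727 -0.0562 -0.4209]
t 22.625
gap 0.06446869953383032 20.00012299977243 [ 0.4664 -0.092   0.0583]
lift gap 0.06416067854471078 F [-0.1204  0.4498 -2.7515] 27.1917
down F [-0.812  -0.041  -1.4446]
t 32.55
gap 0.04749929801116467 19.984528734348714 [0.4842 0.131  0.0781]
lift gap 0.04734090172397434 F [ 0.1978  0.2069 -1.6668] 36.9083
```

View pics/c.png

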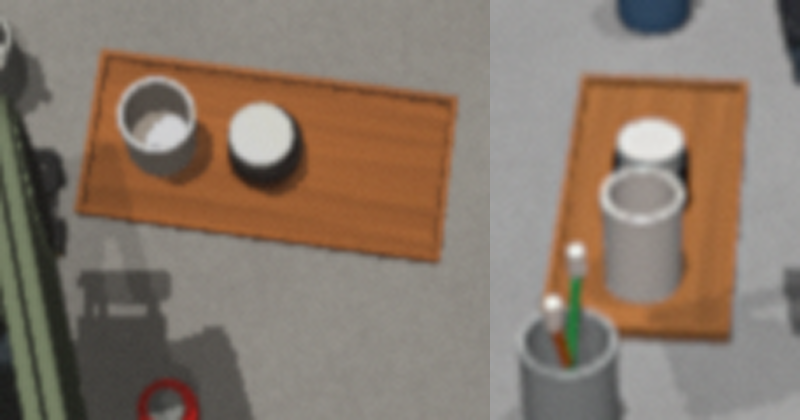

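The tin sits on the jar lid at (263,134) and the tumbler stands on the holder side with its rim at (157,112). I'll check those offsets and then place the lotion.

```bash
python3 - <<'E'
from h import *
np.set_printoptions(precision=4,suppress=True)
tt=np.array([.6486,-.0512]); ts=np.array([.6508,-.0422])
for n,t,s,z in(("tin",(263,134),(652,140),.078),("tum",(157,112),(643,196),.096),("jar",(265,146),(651,165),.056)):
    a=back("top",((t[0]+.5)/3.5-.5+260,(t[1]+.5)/3.5-.5+130),z)-tt; b=back("side",((s[0]-489.5)/4.189-.5+260,(s[1]+.5)/4.2-.5+150),z)-ts
    print(n,a@TX,a@TY,b@TX,b@TY)
place(TR-.090*TY,.078+.0065,TX)
env.move_pose([.35,.35,.3],rot(np.array([1.,0])))
snap("d")
t=cv2.imread("pics/top_d.png")[130:250,260:400]; s=cv2.imread("pics/side_d.png")[150:250,260:360]
cv2.imwrite("pics/d.png",np.hstack([cv2.resize(t,(490,420),interpolation=2),cv2.resize(s[:, :74],(310,420),interpolation=2)]))
E
```

```text
tin -0.0004725020501619152 0.006688597913436759 -0.0009666890756211055 0.0019027181273182311
tum 0.001228143852368822 0.0946432954410874 -0.001043941903819261 0.09239927688718902
jar -0.0044838272783025756 0.0038502587121699208 -0.00033136861264576026 0.007399222491350932
down F [-0.0933  0.7924 -1.4808]
t 42.6917
```

View pics/d.png

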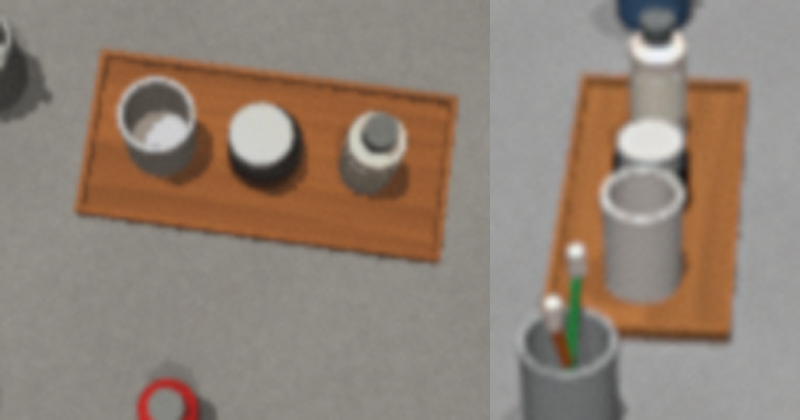

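The row is complete and upright: tumbler, jar with the tin on its lid, then lotion (cap at (381,130)). The measured tin, tumbler and jar offsets are well within tolerance, and the lotion looks right in the picture.

```bash
python3 - <<'E'
from h import *
q=back("top",(381.5/3.5-.5+260,130.5/3.5-.5+130),.131)-np.array([.6486,-.0512]); print(q@TX,q@TY)
assert abs(q@TX)<.014 and abs(q@TY+.093)<.02
env.sleep(.5); print(sign_off())
E
```

```text
0.0004679786119518858 -0.08508848183967205
the job is handed in; nothing more can be done
None
```

The job is handed in: tumbler on the toothbrush holder's side, jar in the middle with the tin on its lid, and lotion on the other side, all upright and measured within tolerance in the camera images.

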